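Drive a lens cell out of a sign panel with a tapered drift

TASK

The round lens cell is snapped into the socket of the sign panel that lies face down on the knock-out stand. Take the long, slim, square-handled drift from the wooden rack, work its nose by feel through the bore of the steel guide cap and push slowly and gently until the cell lets go and drops into the white tray underneath, then put the drift back upright in the same hole of the rack. Neither the cell nor the cap may be pressed hard (30 N is too much), and leave everything else where it is.

Things in the scene. Friction and masses are not known exactly. Their poses are not given: they have to be found in the camera images.
- stand: Knock-out stand, fixed, base 200 (x) by 150 (y) mm. Origin at the centre of its underside, z up. Four posts carry the dark sign panel, 200 by 150 mm, top face 50 mm above the origin, lamps' grey tails sticking up 10 mm. In its middle an upright aluminium socket tube, 36 mm outside, 26 inside, from 50 to 80 mm on the z axis, holds the cell.
- tray (a point): Centre of the inner floor of the white tray under the panel, 10 mm straight above the origin of the stand. Tray 110 (x) by 100 (y) mm outside, walls 4 mm, rim 16 mm above this floor.
- socket (a point): Point on the axis of the socket tube, 57.5 mm above the origin of the stand, where four spring catches sit in the cell's groove. Driving the cell out takes about 5 to 15 N when pushed at some 5 mm/s, over some 16 mm of downward travel, then it falls free. The catches are damped: the faster, the harder; well above 10 mm/s the force can pass its limit, so watch it and wait when it climbs.
- guide: Round steel guide cap on the socket tube, fixed, 48 mm across, 10 mm thick, top face 90 mm above the origin of the stand. Origin in its underside on the axis of the stand, but bore and rim are 5 mm out of centre, in a direction that differs from start to start: find it by feel or sight. Vertical through bore, 12 mm across. The drift may press on the cap with at most 30 N.
- cell: White plastic lens cell, round, 24 mm across, 28 mm tall, 30 g, hidden in the socket. Origin at the centre of its underside (the lens), z along its axis, up at the start. Seated, its flat top is 73 mm above the origin of the stand, 17 mm below the top face of the cap. The drift may press on it with at most 30 N, also when it stands in the tray, top 38 mm above the stand's origin.
- rack: Wooden rack, fixed, 64 (x) by 216 (y) mm. Origin at the centre of its underside; top plate from 79 to 85 mm above it. Three square through holes, 18 mm wide, at y = -68, 0 and +68 mm on its y axis; one drift hangs in each by its handle, in any order. The space below the plate is open towards x and -x.
- drift: The drift to use: wooden handle 26 mm square, 45 mm tall, faces across its x and y axes; below it a steel shaft 10 mm across, 75 mm long, the lowest 3 mm tapering to a flat nose 8 mm wide. 120 g. Origin on the axis in the underside of the handle, z up. In the rack the underside of the handle rests on the top plate, sides roughly parallel to the rack's.
- drift_tip (a point): Centre of the nose of that drift, 75 mm below its body origin.
- drift_stub: Wrong drift: same shaft and square handle but only 22 mm of shaft and a 25 mm handle, too short to reach. Origin as for the drift. Stays in the rack.
- drift_thick: Wrong drift: round handle 34 mm across, shaft 15 mm thick, does not enter the bore. Origin as for the drift. Stays in the rack.
- glue: Bystander: white glue bottle with an orange cap, 60 mm across, 130 mm tall. Origin at the centre of its underside.
- battery: Bystander: small round cell battery standing upright, 14 mm across, 50 mm tall. Origin at the centre of its underside.
- driver: Bystander: screwdriver lying on the table, along its x axis.
Mind the look-alikes: they are no part of the job. Leave any purple or red look-alike of the drift alone. Leave any yellow look-alike of the stand alone.

How it is judged:
By the outcome, as a careful person would: the job done as asked, in the order asked, and still so for the second after the job is handed in, with the robot touching nothing.
It also fails if it takes over 64 s, if anything falls off the work surface, if the arm or the gripper's body presses on something with over 40 N, if the wrist force passes 120 N, or if a joint passes its speed limit or range.

ROBOT

A 6-joint arm with a two-finger parallel gripper is mounted at the origin on the work surface. World frame = base frame: x ahead of the robot, y to its left, z up, the work surface at z = 0. Lengths are in m, angles in rad, forces in N, time in s.
With the tool pointing down it reaches from about 0.3 to 0.825 m from the base axis. Payload 5.4 kg.
Tool frame: the origin (TCP) lies at the very end of the fingers, on their centre line; the grasp point (between the pads) lies 19 mm behind it (r.tcp_to_grasp is the z of the grasp point in the tool frame, in m); z points along the fingers, y is the direction in which the jaws open and shut (so a half turn about z gives the same grasp; the last joint's range is limited). The gripper opens to 92 mm and grips with 3 to 60 N. Pads are 20 mm wide; open, the fingers measure 128 mm over their backs; the gripper's body (75 mm by 189 mm) begins 69 mm behind the grasp point.
Start: joints at [1.106, 0.158, 1.597, -0, 1.386, -0.21], TCP at [0.145, 0.556, 0.215] pointing down, gripper open.
Joint ranges: [-2.91, 2.91], [-0.94, 2.29], [0.18, 2.7], [-1.29, 4.43], [0.17, 2.64], [-3, 3]. Speed limits (rad/s): [2.57, 2.57, 3.14, 3.14, 3.14, 3.14].

INTERFACE

Orientations are given as a unit quaternion [x, y, z, w].
In Python, from plant import r gives the robot as it stands. The module is installed in compiled form; this text tells all that it offers.
- The arm moves only by the shell command python3 -m creep 'ROWS'. ROWS is JSON, a list of rows, each a list of 7 numbers: the shift along the tool's x, y, z in m, then the turn, a rotation vector about the tool's x, y, z in degrees, then the opening, from 0 (shut) to 1 (fully open). A call has 1 to 20 rows; each row shifts and turns the commanded pose from where the row before left it, along the tool's axes as they then stand; what a row does not reach is not made up. A row lasts 1/12 s, in which the tool goes at most 41.7 mm and 7.16 degrees, less where a joint would pass 70% of its speed; a pose out of reach is approached as far as the arm can. A call is refused whole if a number of a shift passes 0.0417 or a number of a turn 7.16, either way. A call with a gripper value outside its range is refused whole. The fingers move at their own pace and stop on an object; the grip force is fixed at half the most. Time passes only in rows, so rows that do not move let the fingers close. It gives the time, the measured TCP pose, the force and the opening at its end, in the units of the state.
- r.get_obs(): the state, without advancing time (a new reading comes with each control period).
- r.camera(name): name is "scene" or "top"; returns (picture, depth): 384x512x3 uint8, red, green, blue; 384x512 float32, m along the optical axis (not along the pixel's ray), 0 where there is no reading.
- r.calibration(name): a dict with "K" (3x3 intrinsics, pixels), "k1" (the pictures are not rectified: a ray, as slopes to the right and down, at radius r is drawn at 1 + k1 r^2 times it, then the intrinsics apply), "world_to_cam" (4x4, takes a point from world to camera coordinates). Camera axes: x right, y down, z forward; pixel columns grow to the right and rows downward; lengths in m; the calibration is good to about 2 mm. A picture is of the moment at which its call begins. calibration takes no time and is no camera call.
- r.sign_off(): hands the job in, once; it reports no verdict.
The state is a dict: "time": time; "qpos": joint angles; "joint_vel": joint speeds; "tau": joint torques, N m; "ee_pos": TCP position; "tcp_rot": TCP orientation; "wrist_force": force on the tool from outside, world axes, zero at the start; "moment": the same for the moment, N m; "grip_width": opening from 0.0 (shut) to 1.0 (fully open).
Only numpy, scipy, OpenCV 4.12 (cv2) and the standard library are available. Lean on these libraries where they do the work, as an engineer would, in place of code of your own. Each camera call takes 0.05 s, during which the arm holds its last target. There are 200 camera calls.

## Working session

There is one attempt and no reset: what is moved stays moved. The work goes in short steps, Python scripts to look and compute and a shell command to move; the robot and the scene stay as the last step left them, time stands still between calls to the robot, and variables do not carry over. Pictures are saved under pics/ and viewed, about 8 in all and at most 12, crops included, and the job is handed in when it is done.

```bash
mkdir -p pics; cat > h.py <<'E'
import numpy as np, cv2
from plant import r
def grab(name):
    im,d=r.camera(name); return im,d
def world(name,d):
    c=r.calibration(name);K=np.array(c["K"]);k1=c["k1"];T=np.array(c["world_to_cam"])
    h,w=d.shape; u,v=np.meshgrid(np.arange(w),np.arange(h))
    p=cv2.undistortPoints(np.stack([u,v],-1).reshape(-1,1,2).astype(float),K,np.array([k1,0,0,0.])).reshape(h,w,2)
    P=np.concatenate([p*d[...,None],d[...,None]],-1)
    W=(P-T[:3,3])@T[:3,:3]; W[d==0]=np.nan
    return W
def proj(name,X):
    c=r.calibration(name);T=np.array(c["world_to_cam"])
    return cv2.projectPoints(np.array(X,float).reshape(-1,1,3),cv2.Rodrigues(T[:3,:3])[0],T[:3,3],np.array(c["K"]),np.array([c["k1"],0,0,0.]))[0][:,0]
E
python3 - <<'E'
from h import *
for n in("top","scene"):
    im,d=grab(n);np.savez("pics/%s0.npz"%n,im=im,d=d)
    cv2.imwrite("pics/%s0.png"%n,cv2.resize(im[...,::-1],(800,600),interpolation=cv2.INTER_CUBIC))
    c=r.calibration(n);T=np.array(c["world_to_cam"]);print(n,c["K"],c["k1"],-T[:3,:3].T@T[:3,3],T[:3,:3])
print(r.get_obs())
E
```

```text
top [[409.51231671   0.         258.99239398]
 [  0.         409.51231671 188.20522572]
 [  0.           0.           1.        ]] -0.08145581175818563 [0.38085238 0.04526911 1.08006669] [[ 0.02910089 -0.99956126 -0.0055168 ]
 [-0.99019162 -0.0280727  -0.13686664]
 [ 0.13665171  0.00944563 -0.99057412]]
scene [[492.3137313    0.         260.07626508]
 [  0.         492.3137313  194.66189005]
 [  0.           0.           1.        ]] 0.019236818094047488 [ 1.0664355  -0.25872272  1.04967585] [[ 0.45932194  0.88821536 -0.00984015]
 [ 0.7401487  -0.38883036 -0.54862633]
 [-0.49112448  0.24471294 -0.83600976]]
{'time': 0.1, 'qpos': array([ 1.10588125e+00,  1.58965352e-01,  1.59811719e+00,  1.01656442e-05,
        1.38618962e+00, -2.10082006e-01]), 'joint_vel': array([ 0.00028434, -0.00238729, -0.00155263,  0.00041512,  0.00132763,
       -0.0004437 ]), 'tau': array([ 1.00126254e-03, -3.86505997e+01, -3.22959423e+01,  7.03918445e-02,
        3.38551286e-02, -2.29541826e-05]), 'ee_pos': array([0.14469565, 0.55591068, 0.21372354]), 'tcp_rot': array([ 1.27072930e-01,  9.91893021e-01, -7.90725040e-04, -2.82779447e-04]), 'wrist_force': array([ 0.68026856, -0.29132271,  0.30088917]), 'moment': array([ 0.03438664, -0.01125146,  0.02639726]), 'grip_width': 0.9977401158752877}
```

View pics/top0.png

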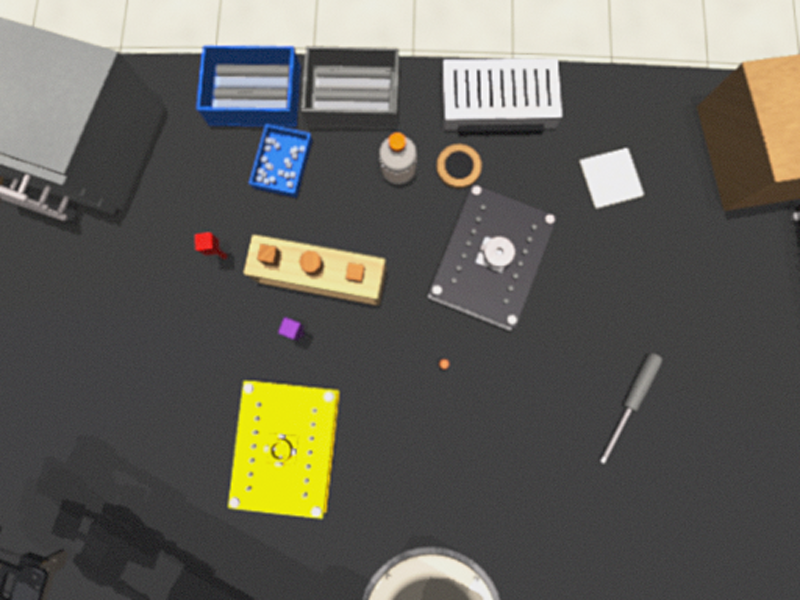

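View pics/scene0.png

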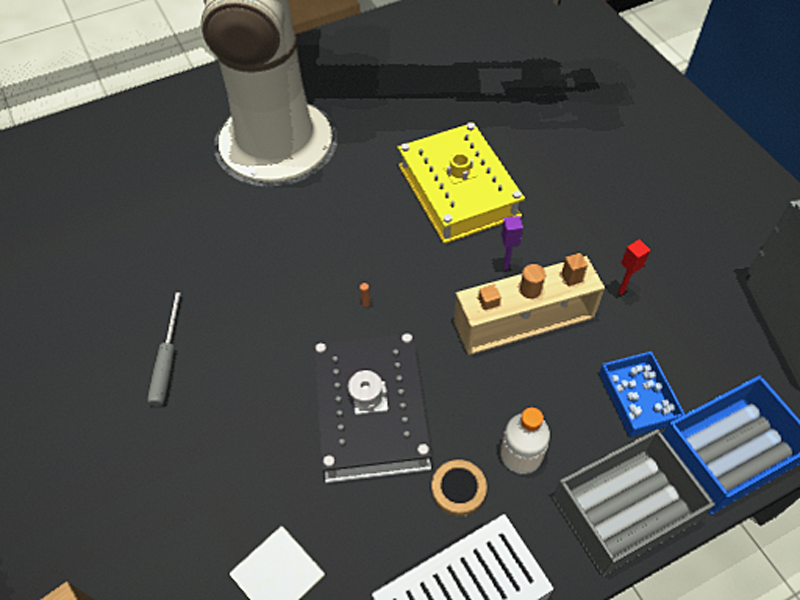

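The top view shows the rack with three handles. The tall square one is at (268,255) in the top view and (575,268) in the scene view, the round one is in the middle, and the short stub is at (355,272). The dark stand's cap is at (497,252). Purple, red and yellow are decoys.

```bash
cat > m.py <<'E'
from h import *
def load(n):
    z=np.load("pics/%s0.npz"%n); return z["im"],z["d"],world(n,z["d"])
def rect(W,m):
    p=W[m][:,:2].astype(np.float32); c,s,a=cv2.minAreaRect(p); return np.round(c,4),np.round(s,4),round(a,2),len(p),np.round(np.median(W[m][:,2]),4)
for n,roi in(("top",dict(rack=(240,230,390,310),stand=(420,175,560,335))),("scene",dict(rack=(450,240,610,360),stand=(300,320,440,490)))):
    im,d,W=load(n); v,u=np.mgrid[:384,:512]
    for k,(a,b,c,e) in roi.items():
        R=(u>a*.64)&(u<c*.64)&(v>b*.64)&(v<e*.64); z=W[...,2]
        if k=="rack":
            print(n,"plate",rect(W,R&(abs(z-.085)<.006)))
            m=(R&(z>.1)).astype(np.uint8); N,L,S,C=cv2.connectedComponentsWithStats(m)
            for i in range(1,N):
                if S[i,4]>15:
                    q=L==i; zt=np.nanpercentile(z[q],90); print("  h",C[i]/.64,rect(W,q&(z>zt-.005)),zt, np.round(W[q&(z>zt-.005)].mean(0),4))
        else:
            print(n,"panel",rect(W,R&(abs(z-.05)<.005)))
            q=R&(abs(z-.09)<.005);p=W[q][:,:2];print("  cap",rect(W,q),cv2.minEnclosingCircle(p.astype(np.float32)))
            q=R&(z>.055)
            N,L,S,C=cv2.connectedComponentsWithStats(q.astype(np.uint8))
            for i in range(1,N):
                if S[i,4]>2: w=W[L==i]; print("   bump",np.round(w.mean(0),4),S[i,4])
ims=[]
for n,c in(("top",(318,161)),("scene",(233,248))):
    im=load(n)[0]; x,y=c; ims.append(cv2.resize(im[y-20:y+20,x-20:x+20,::-1],(400,400),interpolation=cv2.INTER_CUBIC))
cv2.imwrite("pics/cap.png",np.hstack(ims))
E
python3 m.py
```

```text
top plate (array([0.5593, 0.202 ]), array([0.2163, 0.0648]), 80.87, 1692, np.float64(0.0834))
  h [267.86985759 254.35126582] (array([0.5697, 0.2676]), array([0.0257, 0.0263]), 81.42, 114, np.float64(0.1284)) 0.12991177864305875 [0.5698 0.2669 0.1282]
  h [311.06418919 262.37331081] (array([0.559 , 0.1993]), array([0.0331, 0.0312]), 66.18, 148, np.float64(0.1283)) 0.13018200149738354 [0.5589 0.1992 0.1283]
  h [355.0232438  271.62964876] (array([0.5482, 0.1323]), array([0.026 , 0.0257]), 79.55, 114, np.float64(0.1082)) 0.11012841429825906 [0.5482 0.1323 0.1082]
top panel (array([ 0.593 , -0.0874]), array([0.151 , 0.2019]), 69.66, 3909, np.float64(0.0486))
  cap (array([ 0.59  , -0.0913]), array([0.0451, 0.0458]), 89.85, 256, np.float64(0.0884)) ((0.5901187062263489, -0.09113039076328278), 0.02387472800910473)
   bump [ 0.7025 -0.0545  0.0569] 3
   bump [ 0.6971 -0.0606  0.0577] 3
   bump [ 0.67   -0.0671  0.0587] 7
   bump [ 0.6489 -0.0598  0.0596] 8
   bump [ 0.6522 -0.1756  0.0564] 3
   bump [ 0.6515 -0.1825  0.0567] 3
   bump [ 0.6391 -0.1519  0.0583] 6
   bump [ 0.6282 -0.0529  0
[... 1476 characters left out ...]
65] 13
   bump [ 0.5508 -0.0212  0.0581] 8
   bump [ 0.5204 -0.1054  0.0588] 9
   bump [ 0.5715 -0.0289  0.0586] 9
   bump [ 0.5411 -0.1135  0.0604] 8
   bump [ 0.5984 -0.0899  0.0842] 430
   bump [ 0.5919 -0.0364  0.0587] 9
   bump [ 0.5618 -0.1205  0.0592] 10
   bump [ 0.6131 -0.0436  0.0581] 9
   bump [ 0.5825 -0.1278  0.0594] 8
   bump [ 0.6343 -0.0517  0.0595] 10
   bump [ 0.6022 -0.1369  0.0581] 11
   bump [ 0.6541 -0.0591  0.0588] 9
   bump [ 0.6229 -0.1436  0.0592] 10
   bump [ 0.6747 -0.0673  0.0598] 10
   bump [ 0.6436 -0.151   0.0588] 10
   bump [ 0.7022 -0.057   0.0572] 12
   bump [ 0.7088 -0.0528  0.0564] 3
   bump [ 0.658  -0.1812  0.0567] 11
   bump [ 0.6598 -0.1737  0.0559] 6
```

View pics/cap.png

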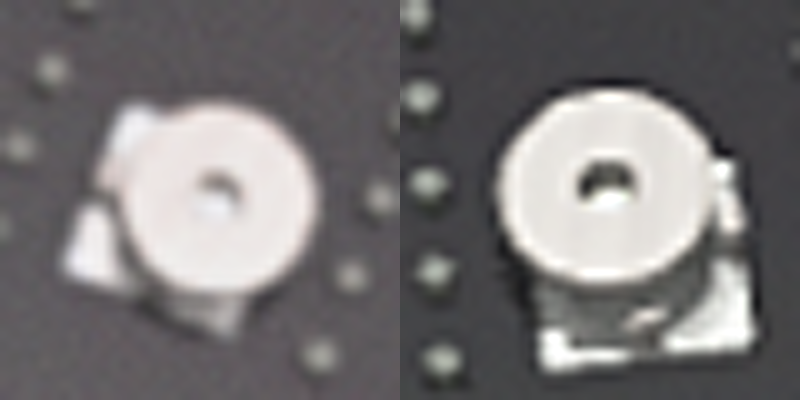

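The cap's rim and bore are concentric. Bore is about (.590,-.091) by the top camera and (.595,-.090) by the scene camera. The drift-to-bore vector agrees between the two cameras at about (.021,-.3585). I'll turn the jaws along the rack's x, then go over the drift.

```bash
python3 -m creep '[[0,0,0,0,0,7.03,0.6],[0,0,0,0,0,7.03,0.6],[0,0,0,0,0,7.03,0.6],[0,0,0,0,0,7.03,0.6],[0,0,0,0,0,7.03,0.6],[0,0,0,0,0,7.03,0.6],[0,0,0,0,0,7.03,0.6],[0,0,0,0,0,7.03,0.6],[0,0,0,0,0,7.03,0.6],[0,0,0,0,0,7.03,0.6],[0,0,0,0,0,7.03,0.6],[0,0,0,0,0,7.03,0.6]]'
python3 -m creep '[[-0.0167,0.0359,0,0,0,0,0.6],[-0.0167,0.0359,0,0,0,0,0.6],[-0.0167,0.0359,0,0,0,0,0.6],[-0.0167,0.0359,0,0,0,0,0.6],[-0.0167,0.0359,0,0,0,0,0.6],[-0.0167,0.0359,0,0,0,0,0.6],[-0.0167,0.0359,0,0,0,0,0.6],[-0.0167,0.0359,0,0,0,0,0.6],[-0.0167,0.0359,0,0,0,0,0.6],[-0.0167,0.0359,0,0,0,0,0.6],[-0.0167,0.0359,0,0,0,0,0.6],[-0.0167,0.0359,0,0,0,0,0.6],[-0.0167,0.0359,0,0,0,0,0.6],[0,0,0,0,0,0,0.6],[0,0,0,0,0,0,0.6]]'
```

```text
time: 1.1
ee_pos: [0.1448, 0.5561, 0.214]
tcp_rot: [0.762, 0.647, -0.001, 0.0]
wrist_force: [0.1, -0.0, -0.6]
grip_width: 0.6
time: 2.35
ee_pos: [0.573, 0.2678, 0.2136]
tcp_rot: [0.761, 0.649, -0.001, -0.0]
wrist_force: [-0.1, 0.3, 0.8]
grip_width: 0.599
```

```bash
python3 -m creep '[[0,0,0.03,0,0,0,0.6],[0,0,0.03,0,0,0,0.6],[0,0,0.03,0,0,0,0.6],[0,0,0.015,0,0,0,0.6],[0,0,0.0136,0,0,0,0.6],[0,0,0,0,0,0,0.6],[0,0,0,0,0,0,0.6]]'
python3 - <<'E'
from h import *
im,d=grab("scene");np.savez("pics/s1.npz",im=im,d=d)
cv2.imwrite("pics/s1.png",cv2.resize(im[100:260,270:450,::-1],(720,640)[:1]+(600,),interpolation=cv2.INTER_CUBIC))
print(proj("scene",r.get_obs()["ee_pos"]))
E
```

```text
time: 2.93
ee_pos: [0.5714, 0.27, 0.096]
tcp_rot: [0.76, 0.65, -0.0, -0.0]
wrist_force: [-0.7, -0.1, -0.2]
grip_width: 0.599
[[366.43645182 174.11677533]]
```

View pics/s1.png

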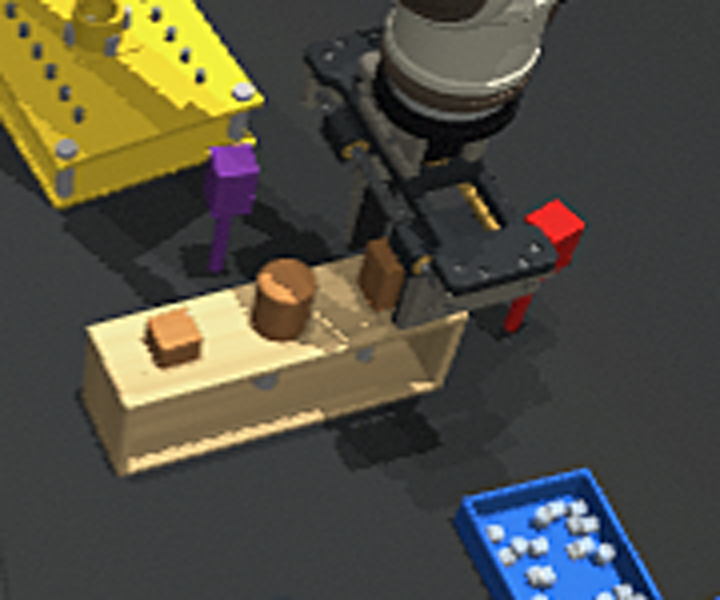

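The fingers straddle the tall handle and stand clear of the red and purple decoys. I'll grip now.

```bash
python3 -m creep '[[0,0,0,0,0,0,0],[0,0,0,0,0,0,0],[0,0,0,0,0,0,0],[0,0,0,0,0,0,0],[0,0,0,0,0,0,0],[0,0,0,0,0,0,0],[0,0,0,0,0,0,0]]'; python3 -m creep '[[0,0,-0.02,0,0,0,0],[0,0,-0.03,0,0,0,0],[0,0,-0.03,0,0,0,0],[0,0,-0.03,0,0,0,0],[0,0,-0.03,0,0,0,0],[0,0,0,0,0,0,0]]'
```

```text
time: 3.57
ee_pos: [0.5725, 0.2693, 0.0966]
tcp_rot: [0.76, 0.65, 0.0, 0.0]
wrist_force: [0.4, -0.6, 3.4]
grip_width: 0.279
time: 4.07
ee_pos: [0.5752, 0.2702, 0.2434]
tcp_rot: [0.76, 0.65, 0.005, 0.003]
wrist_force: [-0.1, -0.1, -0.3]
grip_width: 0.279
```

```bash
python3 -m creep '[[-0.0293,0.00638,0,0,0,0,0],[-0.0293,0.00638,0,0,0,0,0],[-0.0293,0.00638,0,0,0,0,0],[-0.0293,0.00638,0,0,0,0,0],[-0.0293,0.00638,0,0,0,0,0],[-0.0293,0.00638,0,0,0,0,0],[-0.0293,0.00638,0,0,0,0,0],[-0.0293,0.00638,0,0,0,0,0],[-0.0293,0.00638,0,0,0,0,0],[-0.0293,0.00638,0,0,0,0,0],[-0.0293,0.00638,0,0,0,0,0],[-0.0293,0.00638,0,0,0,0,0],[0,0,0.02,0,0,0,0],[0,0,0.02,0,0,0,0],[0,0,0.004,0,0,0,0],[0,0,0,0,0,0,0],[0,0,0,0,0,0,0],[0,0,0,0,0,0,0]]'
python3 - <<'E'
from h import *
ims=[]
for n,c in(("top",(318,161)),("scene",(238,240))):
    im,d=grab(n);np.savez("pics/%s2.npz"%n,im=im,d=d); x,y=c
    ims.append(cv2.resize(im[y-40:y+40,x-30:x+30,::-1],(400,533),interpolation=cv2.INTER_CUBIC))
cv2.imwrite("pics/n2.png",np.hstack(ims)); o=r.get_obs();print(o["ee_pos"],o["tcp_rot"],o["wrist_force"])
E
```

```text
time: 5.57
ee_pos: [0.5936, -0.0897, 0.1931]
tcp_rot: [0.76, 0.65, 0.0, 0.001]
wrist_force: [-0.3, 1.0, -1.4]
grip_width: 0.281
[ 0.59377359 -0.08983925  0.19339846] [7.59965041e-01 6.49962906e-01 5.62072780e-04 1.02082524e-03] [-0.38373107  0.36377517 -1.11912147]
```

View pics/n2.png

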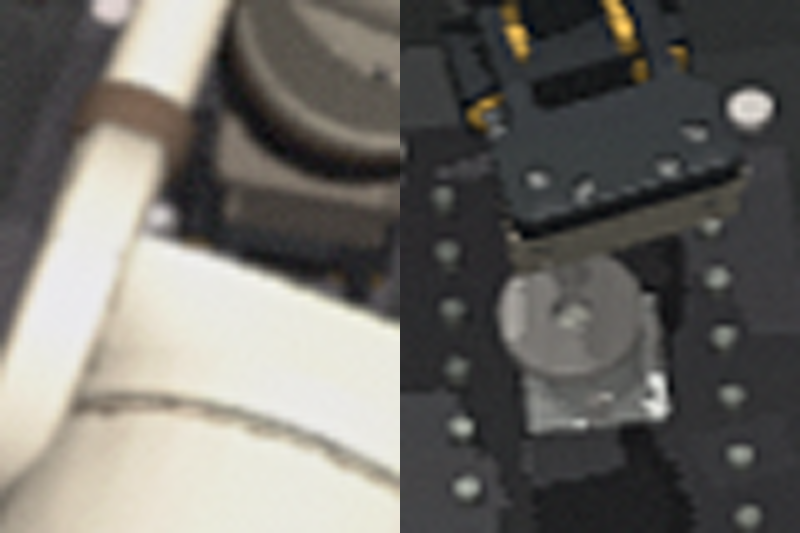

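The scene crop shows the bore at about (572,318), with the nose hidden behind the finger just above it. The top view is blocked by the arm. I'll go down by feel.

```bash
python3 -m creep '[[0,0,0.005,0,0,0,0],[0,0,0.005,0,0,0,0],[0,0,0.001,0,0,0,0],[0,0,0.0,0,0,0,0],[0,0,0.0,0,0,0,0]]'
python3 - <<'E'
from h import *
im,d=grab("scene");np.savez("pics/s3.npz",im=im,d=d); x,y=235,245
cv2.imwrite("pics/n3.png",cv2.resize(im[y-24:y+24,x-32:x+32,::-1],(800,600),interpolation=cv2.INTER_CUBIC)); o=r.get_obs();print(o["ee_pos"],o["wrist_force"],o["moment"])
p=o["ee_pos"]
for X in ([p[0],p[1],p[2]-.0866],[.595,-.090,.09],[.592,-.0906,.09]): print((proj("scene",X)-[x-32,y-24])*12.5)
E
```

```text
time: 6.08
ee_pos: [0.5929, -0.0899, 0.1808]
tcp_rot: [0.76, 0.65, -0.0, -0.0]
wrist_force: [0.7, 0.4, -1.8]
grip_width: 0.281
[ 0.59300937 -0.08995775  0.18098769] [-0.70319876  0.28549203 -1.19258331] [-0.07089218  0.08146588 -0.05031545]
[[379.66072826 291.05901884]]
[[385.75643853 311.8317042 ]]
[[375.23448049 299.67573379]]
```

View pics/n3.png

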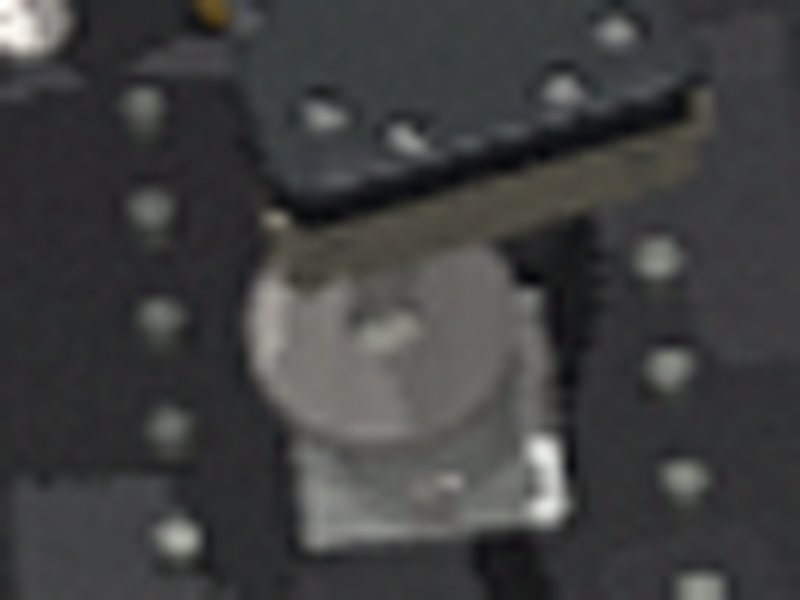

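The scene crop shows the bore at about (385,325), with the nose still hidden behind the finger. I'll feel for the cap.

```bash
for i in 1 2 3; do python3 -m creep '[[0,0,0.001,0,0,0,0],[0,0,0.001,0,0,0,0],[0,0,0,0,0,0,0]]' | tr '\n' ' '; echo; done
```

```text
time: 6.38 ee_pos: [0.593, -0.0899, 0.1789] tcp_rot: [0.76, 0.65, -0.0, -0.0] wrist_force: [-0.6, -0.4, -1.8] grip_width: 0.277 
time: 6.63 ee_pos: [0.5929, -0.0899, 0.1767] tcp_rot: [0.76, 0.65, -0.0, -0.0] wrist_force: [0.6, -0.3, -2.1] grip_width: 0.28 
time: 6.88 ee_pos: [0.5929, -0.0899, 0.1747] tcp_rot: [0.76, 0.65, -0.0, -0.0] wrist_force: [-0.3, 0.5, -1.2] grip_width: 0.284
```

```bash
for i in 1 2 3; do python3 -m creep '[[0,0,0.001,0,0,0,0],[0,0,0,0,0,0,0]]' | tr '\n' ' '; echo; done
```

```text
time: 7.05 ee_pos: [0.5929, -0.0899, 0.1738] tcp_rot: [0.76, 0.65, -0.0, -0.0] wrist_force: [0.1, -0.2, -1.3] grip_width: 0.278 
time: 7.22 ee_pos: [0.5929, -0.0899, 0.1728] tcp_rot: [0.76, 0.65, -0.0, -0.0] wrist_force: [1.1, 0.2, -1.5] grip_width: 0.281 
time: 7.38 ee_pos: [0.5929, -0.0899, 0.1718] tcp_rot: [0.76, 0.65, -0.0, -0.0] wrist_force: [-0.1, 0.6, -0.8] grip_width: 0.281
```

It looks about 5 mm into the bore with no contact. I'll continue towards the cell, whose top should be met at TCP z of about .160.

```bash
for i in 1 2 3 4 5; do python3 -m creep '[[0,0,0.001,0,0,0,0],[0,0,0.001,0,0,0,0],[0,0,0,0,0,0,0]]' | tr '\n' ' '; echo; done
```

```text
time: 7.63 ee_pos: [0.5929, -0.0899, 0.1697] tcp_rot: [0.76, 0.65, -0.0, -0.0] wrist_force: [0.3, 0.5, -1.9] grip_width: 0.281 
time: 7.88 ee_pos: [0.5929, -0.0899, 0.1677] tcp_rot: [0.76, 0.65, -0.0, -0.0] wrist_force: [-0.5, -0.7, -1.7] grip_width: 0.282 
time: 8.13 ee_pos: [0.5929, -0.0899, 0.1657] tcp_rot: [0.76, 0.65, -0.0, -0.0] wrist_force: [1.2, 0.1, -2.0] grip_width: 0.282 
time: 8.38 ee_pos: [0.5929, -0.0899, 0.1637] tcp_rot: [0.76, 0.65, -0.0, -0.0] wrist_force: [-0.2, -0.2, -2.5] grip_width: 0.279 
time: 8.63 ee_pos: [0.5929, -0.0899, 0.1617] tcp_rot: [0.76, 0.65, -0.0, -0.0] wrist_force: [-0.2, -0.3, -1.7] grip_width: 0.281
```

In the bore and centred, with no side force. Now the slow push at about 5 mm/s.

```bash
for i in 1 2 3 4; do python3 -m creep '[[0,0,0.0004,0,0,0,0],[0,0,0.0004,0,0,0,0],[0,0,0.0004,0,0,0,0],[0,0,0.0004,0,0,0,0]]' | tr '\n' ' '; echo; done
```

```text
time: 8.97 ee_pos: [0.593, -0.0899, 0.1604] tcp_rot: [0.76, 0.65, 0.0, 0.0] wrist_force: [-0.1, 0.6, -1.2] grip_width: 0.28 
time: 9.3 ee_pos: [0.5932, -0.0901, 0.1594] tcp_rot: [0.76, 0.65, 0.0, 0.0] wrist_force: [-0.5, 0.7, 3.6] grip_width: 0.279 
time: 9.63 ee_pos: [0.5933, -0.0903, 0.1586] tcp_rot: [0.76, 0.65, -0.0, 0.001] wrist_force: [-2.9, -0.8, 7.9] grip_width: 0.279 
time: 9.97 ee_pos: [0.5934, -0.0905, 0.1576] tcp_rot: [0.76, 0.65, -0.0, 0.001] wrist_force: [-4.1, 0.8, 8.4] grip_width: 0.278
```

```bash
for i in 1 2 3 4; do python3 -m creep '[[0,0,0.0004,0,0,0,0],[0,0,0.0004,0,0,0,0],[0,0,0.0004,0,0,0,0],[0,0,0.0004,0,0,0,0]]' | tr '\n' ' '; echo; done
```

```text
time: 10.3 ee_pos: [0.5935, -0.0905, 0.1561] tcp_rot: [0.76, 0.65, 0.0, 0.001] wrist_force: [-3.2, 0.8, 10.5] grip_width: 0.285 
time: 10.63 ee_pos: [0.5937, -0.0905, 0.155] tcp_rot: [0.76, 0.65, 0.0, 0.001] wrist_force: [-4.5, 0.6, 13.0] grip_width: 0.281 
time: 10.97 ee_pos: [0.5937, -0.0905, 0.1534] tcp_rot: [0.76, 0.65, 0.0, 0.001] wrist_force: [-0.4, 0.3, 2.0] grip_width: 0.282 
time: 11.3 ee_pos: [0.5946, -0.0907, 0.1519] tcp_rot: [0.76, 0.65, 0.001, 0.002] wrist_force: [-2.0, -0.5, 10.8] grip_width: 0.278
```

```bash
for i in 1 2 3 4; do python3 -m creep '[[0,0,0.0004,0,0,0,0],[0,0,0.0004,0,0,0,0],[0,0,0.0004,0,0,0,0],[0,0,0.0004,0,0,0,0]]' | tr '\n' ' '; echo; done
```

```text
time: 11.63 ee_pos: [0.5946, -0.0908, 0.1505] tcp_rot: [0.76, 0.65, 0.001, 0.002] wrist_force: [-2.4, -0.6, 10.5] grip_width: 0.281 
time: 11.97 ee_pos: [0.5945, -0.0909, 0.1487] tcp_rot: [0.76, 0.65, 0.001, 0.002] wrist_force: [-1.4, -1.0, 11.3] grip_width: 0.281 
time: 12.3 ee_pos: [0.5945, -0.091, 0.1474] tcp_rot: [0.76, 0.65, 0.001, 0.002] wrist_force: [-1.4, -1.0, 11.7] grip_width: 0.282 
time: 12.63 ee_pos: [0.5931, -0.0899, 0.1426] tcp_rot: [0.76, 0.65, 0.0, -0.0] wrist_force: [-0.4, -0.8, -1.9] grip_width: 0.281
```

Force dropped to free weight at the expected travel. I'll go a few mm further to confirm the cell is gone.

```bash
for i in 1 2; do python3 -m creep '[[0,0,0.0005,0,0,0,0],[0,0,0.0005,0,0,0,0],[0,0,0.0005,0,0,0,0],[0,0,0.0005,0,0,0,0]]' | tr '\n' ' '; echo; done
python3 - <<'E'
from h import *
im,d=grab("scene"); cv2.imwrite("pics/n5.png",cv2.resize(im[195:325,180:300,::-1],(554,600),interpolation=cv2.INTER_CUBIC))
E
```

```text
time: 12.97 ee_pos: [0.5929, -0.0899, 0.1404] tcp_rot: [0.76, 0.65, -0.0, -0.0] wrist_force: [-0.3, -0.3, -1.0] grip_width: 0.284 
time: 13.3 ee_pos: [0.5929, -0.0898, 0.1386] tcp_rot: [0.76, 0.65, -0.0, -0.0] wrist_force: [-0.3, -0.8, -1.1] grip_width: 0.282
```

View pics/n5.png

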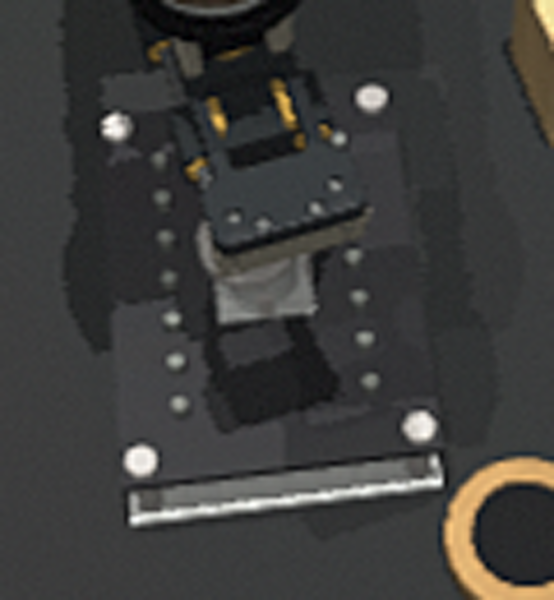

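No residual force 4 mm further on, so the cell is gone; the tray itself is hidden under the panel in this view. I'll withdraw straight up and go back over the rack hole.

```bash
python3 -m creep '[[0,0,-0.005,0,0,0,0],[0,0,-0.01,0,0,0,0],[0,0,-0.01,0,0,0,0],[0,0,-0.01,0,0,0,0],[0,0,-0.02,0,0,0,0],[0,0,-0.03,0,0,0,0],[0,0,-0.018,0,0,0,0],[0,0,0,0,0,0,0]]'
python3 -m creep '[[0.0293,-0.00638,0,0,0,0,0],[0.0293,-0.00638,0,0,0,0,0],[0.0293,-0.00638,0,0,0,0,0],[0.0293,-0.00638,0,0,0,0,0],[0.0293,-0.00638,0,0,0,0,0],[0.0293,-0.00638,0,0,0,0,0],[0.0293,-0.00638,0,0,0,0,0],[0.0293,-0.00638,0,0,0,0,0],[0.0293,-0.00638,0,0,0,0,0],[0.0293,-0.00638,0,0,0,0,0],[0.0293,-0.00638,0,0,0,0,0],[0.0293,-0.00638,0,0,0,0,0],[0,0,0,0,0,0,0],[0,0,0,0,0,0,0],[0,0,0,0,0,0,0],[0,0,0,0,0,0,0]]'
python3 - <<'E'
from h import *
p=r.get_obs()["ee_pos"]; print(p)
im,d=grab("scene"); W=world("scene",d); cv2.imwrite("pics/n6.png",cv2.resize(im[100:250,280:430,::-1],(600,600),interpolation=cv2.INTER_CUBIC))
print((proj("scene",[p-[0,0,.0866],[.5743,.2684,.085],[.572,.2687,.085]])-[280,100])*4)
im,d=grab("top"); W=world("top",d); z=np.load("pics/top0.npz")
cv2.imwrite("pics/n6t.png",cv2.resize(np.hstack([im[141:181,298:338,::-1],z["im"][141:181,298:338,::-1]]),(800,400),interpolation=cv2.INTER_CUBIC))
print("depth change at bore mm", np.round((d-z["d"])[156:168,312:326]*1000))
E
```

```text
time: 14.02
ee_pos: [0.5956, -0.0905, 0.2485]
tcp_rot: [0.76, 0.65, 0.003, 0.004]
wrist_force: [0.6, 0.4, 0.5]
grip_width: 0.282
time: 15.35
ee_pos: [0.5721, 0.2682, 0.2414]
tcp_rot: [0.761, 0.649, -0.001, -0.0]
wrist_force: [-0.4, 0.5, -1.2]
grip_width: 0.281
[0.57208698 0.26816962 0.2413668 ]
[[359.91591268 238.18798523]
 [341.64934844 311.72572756]
 [339.89561924 308.75184888]]
depth change at bore mm [[-0.  1.  1.  2. -1. -3. -1.  1.  2. -2.  3.  0. -1. -2.]
 [ 2. -3.  2.  2. -1.  3.  2.  1. -1.  1.  3.  1. -0. -1.]
 [ 2. -3. -2. -2. -4. -2. -0. -0. -2.  5. -0.  1. -2.  0.]
 [-0. -3. -3. -1. -3. -1. 19. 19. -6. -5. -6.  0. -1.  2.]
 [ 1.  3. -4.  3.  5. 19. 23. 19. 21.  1. -0.  0. -2. -0.]
 [ 2. -1.  1.  1. -1. 25. 24. 20. 17. -5. -4.  4. -2. -3.]
 [-1. -0.  1.  4.  2. 24. 22. 23. 23. -0. -0. -4.  1.  3.]
 [-0. -1.  4.  1. -5.  4. 21. 19. -3. -0. -0. -5. -4.  1.]
 [ 2.  1.  1. -3. -1.  0.  1. -2. -1.  2.  1.  1. -2.  0.]
 [-2.  5. -3. -2.  1. -2.  3.  3.  1.  2.  2. -2. -2. -1.]
 [ 1.  1. -2. -0. -3.  2.  2.  6.  3. -5.  2.  3.  2. -1.]
 [-4. -2.  4. -3. -0. -3.  3.  2. -1. -2. -0.  1.  2. -2.]]
```

View pics/n6.png

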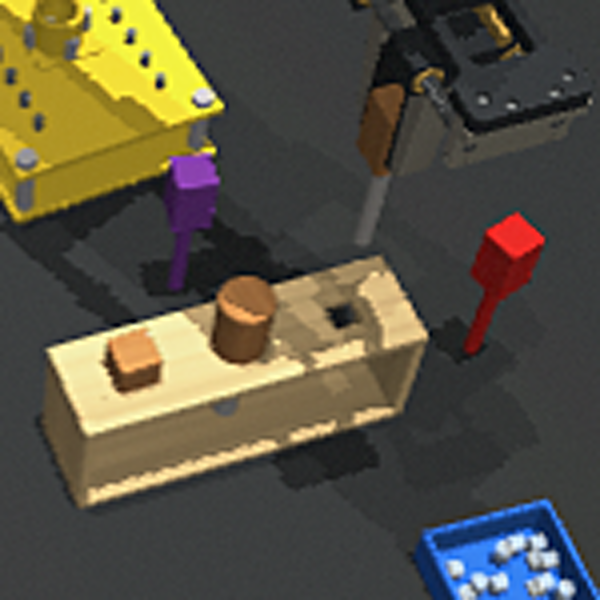

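View pics/n6t.png

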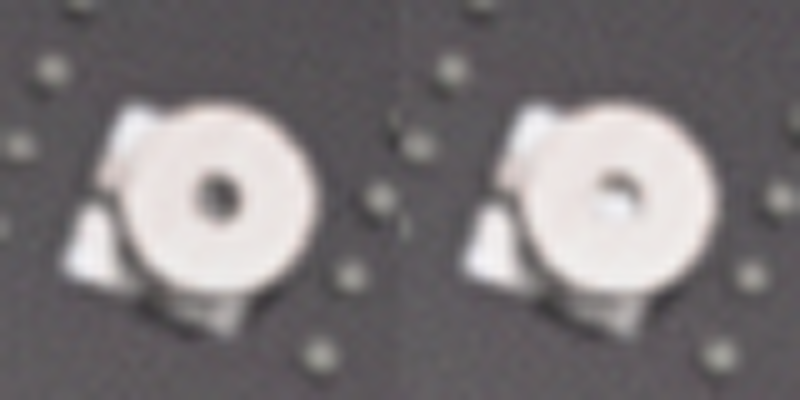

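The scene crop shows the empty hole at about (343,316) and the nose at about (363,240). The top crop shows the bore is dark now, where it was white before. I'll measure the hole, and what is seen through the bore, more exactly.

```bash
python3 - <<'E'
from h import *
p=r.get_obs()["ee_pos"]; print(p)
im,d=grab("scene");np.savez("pics/s7.npz",im=im,d=d); W=world("scene",d)
z0=np.load("pics/scene0.npz")
g=cv2.cvtColor(im,cv2.COLOR_RGB2GRAY)
print("gray hole\n",g[170:188,356:376]); print("z hole\n",np.round(W[170:188,356:376,2]*1000).astype(int))
# project 18mm hole square & nose circle
def sq(c,z,a=-9.03,h=.009):
    a=np.radians(a);X=np.array([np.cos(a),np.sin(a)]);Y=np.array([-np.sin(a),np.cos(a)])
    return [[*(c+h*(i*X+j*Y)),z] for i,j in((1,1),(1,-1),(-1,-1),(-1,1))]
print("pred hole", proj("scene",sq(np.array([.5743,.2684]),.085)).round(1).tolist())
print("pred nose",proj("scene",p-[0,0,.0866]).round(1)); print("gray nose\n",g[152:166,364:378])
for n in("scene","top"):
    if n=="top": im,d=grab(n);np.savez("pics/t7.npz",im=im,d=d); W=world(n,d)
    o=np.load("pics/%s0.npz"%n); Wo=world(n,o["d"])
    c=proj(n,[[.595,-.09,.09] if n=="scene" else [.59,-.0912,.09]])[0].round().astype(int);s=np.s_[c[1]-4:c[1]+6,c[0]-4:c[0]+5]
    print(n,"z now\n",np.round(W[s][...,2]*1000),"\nz before\n",np.round(Wo[s][...,2]*1000))
E
```

```text
[0.57233163 0.2680984  0.24170202]
gray hole
 [[169 165 149 126 127 132 123 124 147 146 144 142 130  97 127 188 193 190
  193 195]
 [161 161 165 156 131 133 130 120 107 109 107 105  99 135 201 198 196 195
  193 195]
 [165 165 164 153 124 123 125 123 114 102 108 108 102 144 207 199 195 194
  196 197]
 [159 160 146 124 120 123 123 128 125 111 111 111 106 148 216 206 201 198
  197 198]
 [151 140 122 126 128 134 131 132 133 129 113 108 114 114 122 154 209 199
  195 195]
 [158 161 147 127 125 116 127 129 119 106  93  84 100 113 105 104 148 200
  190 183]
 [160 159 160 150 125 113 102  96  67  66  53  63  92 116 106  96 134 198
  188 189]
 [159 162 163 164 145  75  26  31  27  28  32  53  70  93 108 101 102 144
  199 192]
 [161 162 163 166 159 122  71  16  22  23  33  45  57  83 104 108 102 143
  206 194]
 [164 164 161 161 149 109  56  14  23  23  33  51  59  73  85 111 102 103
  144 198]
 [160 153 149 149 153 145 107  50  18  21  16  37  57  63  92 106 102  96
  138 209]
 [134 155 155 155 157 162 146  77   4  22  53  96 133 123 118 102 104 102
  111 157]
 [125 140 162 161 159 160 160 141 
[... 3468 characters left out ...]
50. 53. 84. 88. 90. 90.]
 [87. 90. 50. 54. 51. 54. 84. 87. 88.]
 [88. 89. 50. 50. 51. 53. 77. 89. 90.]
 [88. 90. 50. 53. 49. 50. 85. 88. 89.]
 [91. 89. 84. 49. 46. 86. 85. 91. 89.]
 [87. 87. 88. 87. 91. 91. 88. 86. 87.]
 [88. 91. 89. 88. 87. 86. 90. 87. 86.]
 [89. 85. 86. 92. 86. 94. 89. 89. 92.]] 
z before
 [[87. 89. 91. 88. 89. 87. 91. 89. 87.]
 [88. 87. 86. 89. 89. 87. 90. 89. 91.]
 [90. 88. 87. 71. 72. 85. 88. 85. 88.]
 [91. 89. 73. 70. 70. 73. 83. 88. 85.]
 [90. 88. 73. 70. 71. 69. 78. 87. 88.]
 [89. 89. 73. 73. 72. 74. 86. 86. 89.]
 [88. 84. 89. 70. 71. 84. 89. 88. 89.]
 [86. 85. 88. 88. 88. 89. 87. 90. 89.]
 [86. 89. 88. 91. 90. 90. 90. 88. 87.]
 [89. 86. 89. 91. 89. 90. 86. 93. 90.]]
```

```bash
python3 - <<'E'
from h import *
for n,k,c0 in(("top","t7",(.593,-.0874)),("scene","s7",(.5965,-.0858))):
    z=np.load("pics/%s.npz"%k);W=world(n,z["d"]);o=np.load("pics/%s0.npz"%n)["im"]
    c=proj(n,[[.595,-.09,.09] if n=="scene" else [.59,-.0912,.09]])[0].round().astype(int)
    for v in range(c[1]-3,c[1]+4):
        for u in range(c[0]-3,c[0]+4):
            w=W[v,u]
            if w[2]<.068: print(n,v,u,np.round((w-[*c0,0])*1000,1),"r",round(np.hypot(*(w[:2]-c0))*1000,1),z["im"][v,u],o[v,u])
E
```

```text
top 159 318 [10.  -6.8 49.7] r 12.1 [145 138 137] [175 167 162]
top 159 319 [ 9.5 -9.  52.5] r 13.1 [114 108 109] [148 140 138]
top 160 317 [ 7.2 -4.2 50. ] r 8.4 [194 185 183] [225 220 218]
top 160 318 [ 6.5 -6.3 53.8] r 9.0 [139 133 134] [215 210 208]
top 160 319 [ 7.1 -9.2 51.1] r 11.7 [109 107 107] [206 201 203]
top 160 320 [  6.5 -11.3  54.3] r 13.1 [89 85 86] [189 187 188]
top 161 317 [ 4.7 -4.3 49.6] r 6.4 [199 186 187] [230 226 227]
top 161 318 [ 4.7 -6.8 49.8] r 8.3 [152 145 145] [232 231 233]
top 161 319 [ 4.6 -9.3 50.8] r 10.3 [121 119 120] [237 236 240]
top 161 320 [  4.3 -11.6  52.5] r 12.4 [98 96 94] [229 229 232]
top 162 317 [ 2.  -4.3 50.1] r 4.7 [218 207 204] [228 222 223]
top 162 318 [ 1.5 -6.4 52.9] r 6.6 [184 176 174] [230 228 230]
top 162 319 [ 2.4 -9.6 48.8] r 9.9 [153 147 147] [235 233 236]
top 162 320 [  2.1 -11.9  50.5] r 12.1 [137 131 131] [233 232 234]
top 163 318 [-0.4 -7.  49.2] r 7.0 [225 219 217] [234 229 228]
top 163 319 [ 0.3 -9.9 46.3] r 9.9 [209 198 196] [234 229 230]
scene 246 233 [-13.9  -1.8  66.4] r 14.0 [94 95 94] [111 111 103]
scene 246 234 [-12.9   0.2  66.2] r 12.9 [94 95 93] [124 122 114]
scene 246 235 [-13.5   2.8  62.8] r 13.8 [74 75 73] [97 96 90]
scene 246 236 [-11.3   4.3  65.3] r 12.1 [165 160 156] [160 156 150]
scene 247 232 [-12.4  -5.   66.9] r 13.4 [78 80 79] [183 183 169]
scene 247 233 [-12.3  -2.6  64.9] r 12.6 [90 91 89] [254 255 246]
scene 247 234 [-13.6   0.2  60.3] r 13.6 [88 90 88] [255 255 253]
scene 247 235 [-13.6   2.5  58.1] r 13.8 [84 86 83] [226 233 216]
scene 247 236 [-12.6   4.5  58. ] r 13.4 [178 174 168] [192 187 179]
scene 248 232 [-11.2  -5.7  64.8] r 12.5 [82 83 80] [244 246 242]
scene 248 233 [-11.3  -3.3  62.4] r 11.8 [68 69 68] [254 255 255]
scene 248 234 [-13.8  -0.   55.2] r 13.8 [103 103 100] [246 251 251]
scene 248 235 [-12.2   1.8  56.2] r 12.4 [183 180 174] [229 230 227]
```

```bash
python3 - <<'E'
from h import *
z=np.load("pics/top0.npz");W=world("top",z["d"])
s=np.s_[278:298,168:194];print(np.round(W[s][...,2]*1000).astype(int))
t=np.load("pics/t7.npz");W=world("top",t["d"])
print(np.round(W[s][::2,::2,2]*1000).astype(int))
cv2.imwrite("pics/y.png",cv2.resize(z["im"][268:308,158:204,::-1],(690,600),interpolation=cv2.INTER_CUBIC))
E
```

```text
[[50 47 52 53 53 50 51 51 52 52 48 70 65 65 62 48 51 51 51 49 50 45 48 49
  51 51]
 [50 53 47 49 50 53 52 50 50 52 55 71 67 67 64 48 52 50 54 49 49 54 48 50
  50 50]
 [51 50 51 51 49 50 53 52 52 49 49 56 57 54 51 49 51 49 50 52 54 51 51 50
  49 49]
 [48 52 51 47 49 54 52 49 80 78 78 75 77 71 67 58 52 51 54 52 52 49 52 49
  47 48]
 [50 49 46 50 53 51 78 80 80 76 79 78 79 80 79 69 63 54 49 51 50 52 52 53
  51 51]
 [51 47 50 48 51 79 80 78 79 52 54 50 77 80 77 79 72 65 50 54 51 52 53 49
  48 48]
 [51 50 51 54 79 81 80 68 50 51 48 53 50 50 77 79 78 70 57 49 50 52 48 47
  50 48]
 [46 46 62 55 79 80 72 52 53 53 52 48 51 52 51 80 78 73 61 54 51 51 46 47
  49 51]
 [48 50 68 79 82 75 66 50 52 48 52 53 50 48 51 78 75 76 65 53 54 50 49 49
  51 48]
 [47 68 68 76 80 73 66 58 54 52 48 51 52 50 51 48 78 79 66 70 68 59 53 49
  47 49]
 [47 68 64 78 77 73 59 52 52 48 51 51 53 56 53 50 79 82 65 67 68 59 48 47
  48 49]
 [48 49 51 80 80 74 63 49 53 51 53 50 53 53 52 55 77 81 67 68 66 56 51 49
  50 53]
 [51 47 46 79 78 75 65 56 51 49 51 52 47 48 51 78 80 79 60 67 67 50 51 49
  47 48]
 [43 46 51 80 79 80 7
[... 281 characters left out ...]
47 48 54 51 45 49 48
  48 53]
 [49 48 51 51 51 53 48 79 78 77 79 78 81 75 49 53 49 54 53 48 49 52 51 49
  50 51]
 [47 47 50 51 51 53 52 50 65 69 66 64 58 51 50 49 51 49 50 50 51 47 48 52
  48 47]
 [51 48 51 47 49 49 49 51 69 71 67 69 53 50 50 50 53 49 53 49 53 47 47 50
  49 49]]
[[47 51 51 54 48 52 67 59 51 45 47 50 47]
 [48 48 52 56 55 51 61 49 50 50 51 49 48]
 [48 50 51 73 77 79 81 77 61 52 53 52 50]
 [51 49 78 77 51 51 50 80 79 55 50 48 51]
 [50 70 81 66 51 53 51 49 77 69 51 53 50]
 [49 69 74 64 53 47 52 49 77 67 65 48 50]
 [52 46 78 66 48 48 49 53 79 61 69 48 51]
 [46 49 78 75 63 51 51 77 78 54 51 47 53]
 [48 49 54 78 78 78 80 79 51 47 49 50 49]
 [45 49 51 56 68 64 59 51 48 51 56 48 47]]
```

View pics/y.png

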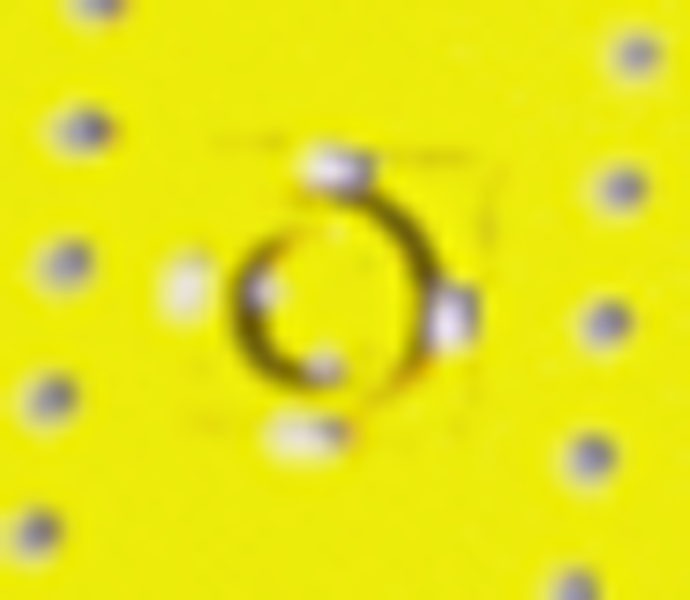

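The surface seen at z≈50 through the bore looks the same as inside the empty yellow look-alike, so it's probably panel rather than cell. It's still ambiguous, so I'll probe a bit deeper with the drift (nose no lower than .041) to be sure the cell has dropped.

```bash
python3 -m creep '[[-0.0292,0.00638,0,0,0,0,0],[-0.0292,0.00638,0,0,0,0,0],[-0.0292,0.00638,0,0,0,0,0],[-0.0292,0.00638,0,0,0,0,0],[-0.0292,0.00638,0,0,0,0,0],[-0.0292,0.00638,0,0,0,0,0],[-0.0292,0.00638,0,0,0,0,0],[-0.0292,0.00638,0,0,0,0,0],[-0.0292,0.00638,0,0,0,0,0],[-0.0292,0.00638,0,0,0,0,0],[-0.0292,0.00638,0,0,0,0,0],[-0.0292,0.00638,0,0,0,0,0],[0,0,0.03,0,0,0,0],[0,0,0.02,0,0,0,0],[0,0,0.01,0,0,0,0],[0,0,0,0,0,0,0],[0,0,0,0,0,0,0],[0,0,0,0,0,0,0]]'
```

```text
time: 17.05
ee_pos: [0.5941, -0.0888, 0.1836]
tcp_rot: [0.76, 0.65, 0.001, 0.001]
wrist_force: [-0.1, 0.0, -1.6]
grip_width: 0.285
```

```bash
python3 -m creep '[[0,0,0,0,0,0,0],[0,0,0,0,0,0,0]]'
```

```text
time: 17.22
ee_pos: [0.5941, -0.0888, 0.1834]
tcp_rot: [0.76, 0.65, 0.001, 0.001]
wrist_force: [-0.5, -0.4, -1.2]
grip_width: 0.281
```

```bash
python3 -m creep '[[-0.0012,-0.001,0.002,0,0,0,0],[0,0,0.002,0,0,0,0],[0,0,0.002,0,0,0,0],[0,0,0,0,0,0,0]]' | tr '\n' ' ';for i in 1 2 3 4; do python3 -m creep '[[0,0,0.001,0,0,0,0],[0,0,0.001,0,0,0,0],[0,0,0.001,0,0,0,0]]' | tr '\n' ' '; echo; done
```

```text
time: 17.55 ee_pos: [0.5922, -0.09, 0.1754] tcp_rot: [0.76, 0.65, 0.0, 0.0] wrist_force: [2.0, -0.2, -3.1] grip_width: 0.282 time: 17.8 ee_pos: [0.5923, -0.09, 0.173] tcp_rot: [0.76, 0.65, 0.0, 0.0] wrist_force: [1.1, -0.9, -0.8] grip_width: 0.282 
time: 18.05 ee_pos: [0.5923, -0.09, 0.1699] tcp_rot: [0.76, 0.65, 0.0, 0.0] wrist_force: [1.0, -0.8, -0.3] grip_width: 0.282 
time: 18.3 ee_pos: [0.5923, -0.09, 0.1669] tcp_rot: [0.76, 0.65, 0.0, 0.0] wrist_force: [2.3, -2.1, -0.4] grip_width: 0.283 
time: 18.55 ee_pos: [0.5923, -0.09, 0.1639] tcp_rot: [0.76, 0.65, 0.0, 0.0] wrist_force: [2.6, -1.4, 1.4] grip_width: 0.281
```

```bash
python3 -m creep '[[-0.0002,0.0006,0,0,0,0,0],[0,0,0,0,0,0,0]]' | tr '\n' ' ';for i in 1 2 3 4 5 6 7; do python3 -m creep '[[0,0,0.001,0,0,0,0],[0,0,0.001,0,0,0,0],[0,0,0.001,0,0,0,0]]' | tr '\n' ' '; echo; done
```

```text
time: 18.72 ee_pos: [0.5924, -0.0901, 0.1636] tcp_rot: [0.76, 0.65, -0.0, -0.0] wrist_force: [0.9, -2.4, -0.8] grip_width: 0.28 time: 18.97 ee_pos: [0.5925, -0.09, 0.1606] tcp_rot: [0.76, 0.65, -0.0, -0.0] wrist_force: [1.0, -0.8, 0.2] grip_width: 0.279 
time: 19.22 ee_pos: [0.5925, -0.09, 0.1576] tcp_rot: [0.76, 0.65, -0.0, -0.0] wrist_force: [2.2, -0.1, 0.2] grip_width: 0.279 
time: 19.47 ee_pos: [0.5925, -0.09, 0.1546] tcp_rot: [0.76, 0.65, -0.0, -0.0] wrist_force: [1.2, -1.4, -0.5] grip_width: 0.283 
time: 19.72 ee_pos: [0.5925, -0.09, 0.1517] tcp_rot: [0.76, 0.65, -0.0, -0.0] wrist_force: [0.9, -0.7, -0.5] grip_width: 0.281 
time: 19.97 ee_pos: [0.5925, -0.09, 0.1487] tcp_rot: [0.76, 0.65, -0.0, -0.0] wrist_force: [1.5, -1.0, -1.8] grip_width: 0.28 
time: 20.22 ee_pos: [0.5926, -0.09, 0.1457] tcp_rot: [0.76, 0.65, -0.0, -0.0] wrist_force: [0.5, -1.0, -0.2] grip_width: 0.282 
time: 20.47 ee_pos: [0.5926, -0.0901, 0.1427] tcp_rot: [0.76, 0.65, 0.0, -0.0] wrist_force: [-0.1, -1.3, -1.3] grip_width: 0.278
```

```bash
for i in 1 2 3 4; do python3 -m creep '[[0,0,0.001,0,0,0,0],[0,0,0.001,0,0,0,0],[0,0,0.001,0,0,0,0]]' | tr '\n' ' '; echo; done
```

```text
time: 20.72 ee_pos: [0.5926, -0.09, 0.1397] tcp_rot: [0.76, 0.65, -0.0, -0.0] wrist_force: [0.9, -1.1, -0.8] grip_width: 0.278 
time: 20.97 ee_pos: [0.5926, -0.09, 0.1367] tcp_rot: [0.76, 0.65, -0.0, -0.0] wrist_force: [0.6, -0.8, -0.5] grip_width: 0.283 
time: 21.22 ee_pos: [0.5926, -0.0901, 0.1337] tcp_rot: [0.76, 0.65, -0.0, -0.0] wrist_force: [1.0, -0.5, -0.6] grip_width: 0.278 
time: 21.47 ee_pos: [0.5926, -0.0901, 0.1307] tcp_rot: [0.76, 0.65, -0.0, -0.0] wrist_force: [1.4, -1.4, -1.1] grip_width: 0.283
```

The nose went to .044 with no contact, so the cell is below that, in the tray. I'll withdraw and return the drift.

```bash
python3 -m creep '[[0,0,-0.005,0,0,0,0],[0,0,-0.01,0,0,0,0],[0,0,-0.01,0,0,0,0],[0,0,-0.01,0,0,0,0],[0,0,-0.01,0,0,0,0],[0,0,-0.02,0,0,0,0],[0,0,-0.025,0,0,0,0],[0,0,-0.02,0,0,0,0],[0,0,0,0,0,0,0],[0,0,0,0,0,0,0]]'
python3 -m creep '[[0.0293,-0.00636,0,0,0,0,0],[0.0293,-0.00636,0,0,0,0,0],[0.0293,-0.00636,0,0,0,0,0],[0.0293,-0.00636,0,0,0,0,0],[0.0293,-0.00636,0,0,0,0,0],[0.0293,-0.00636,0,0,0,0,0],[0.0293,-0.00636,0,0,0,0,0],[0.0293,-0.00636,0,0,0,0,0],[0.0293,-0.00636,0,0,0,0,0],[0.0293,-0.00636,0,0,0,0,0],[0.0293,-0.00636,0,0,0,0,0],[0.0293,-0.00636,0,0,0,0,0],[0,0,0.02,0,0,0,0],[0,0,0.02,0,0,0,0],[0,0,0.015,0,0,0,0],[0,0,0,0,0,0,0],[0,0,0,0,0,0,0],[0,0,0,0,0,0,0]]'
python3 - <<'E'
from h import *
p=r.get_obs()["ee_pos"]; print(p)
im,d=grab("scene"); cv2.imwrite("pics/n8.png",cv2.resize(im[130:200,320:410,::-1],(771,600),interpolation=cv2.INTER_CUBIC))
print((proj("scene",[p-[0,0,.0866]])-[320,130])*8.57)
E
```

```text
time: 22.3
ee_pos: [0.5931, -0.09, 0.2424]
tcp_rot: [0.76, 0.65, 0.001, 0.001]
wrist_force: [0.4, 0.1, -1.5]
grip_width: 0.28
time: 23.8
ee_pos: [0.5719, 0.269, 0.186]
tcp_rot: [0.76, 0.65, -0.0, -0.0]
wrist_force: [0.4, 0.2, -1.5]
grip_width: 0.281
[0.57189651 0.26904232 0.18596354]
[[395.02060017 373.58449348]]
```

View pics/n8.png

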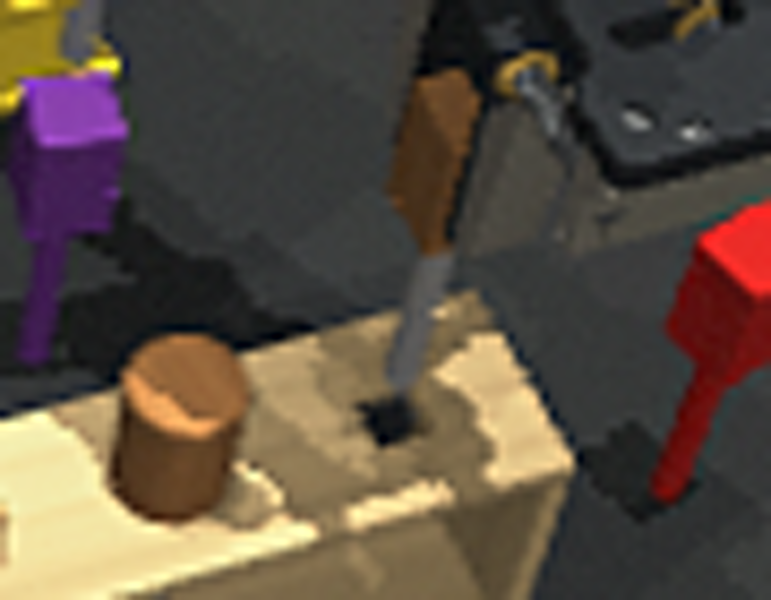

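The nose at (402,383), carried down to plate height, lands at about (394,414). The hole centre is at about (394,415), so they line up and I'll lower it.

```bash
python3 -m creep '[[0,0,0.008,0,0,0,0],[0,0,0.008,0,0,0,0],[0,0,0.008,0,0,0,0],[0,0,0,0,0,0,0]]'|tr '\n' ' '; python3 -m creep '[[0,0,0.01,0,0,0,0],[0,0,0.01,0,0,0,0],[0,0,0.01,0,0,0,0],[0,0,0.01,0,0,0,0],[0,0,0.01,0,0,0,0],[0,0,0.005,0,0,0,0],[0,0,0.004,0,0,0,0],[0,0,0,0,0,0,0],[0,0,0,0,0,0,0]]'|tr '\n' ' '
```

```text
time: 24.18 ee_pos: [0.5705, 0.2686, 0.1591] tcp_rot: [0.76, 0.65, -0.002, -0.001] wrist_force: [-0.7, 0.1, -1.9] grip_width: 0.28 time: 24.93 ee_pos: [0.5721, 0.2692, 0.1029] tcp_rot: [0.76, 0.65, 0.0, 0.0] wrist_force: [0.3, 0.5, -1.4] grip_width: 0.277
```

```bash
python3 -m creep '[[0,0,0.002,0,0,0,0],[0,0,0.002,0,0,0,0],[0,0,0.001,0,0,0,0],[0,0,0.0,0,0,0,0]]'|tr '\n' ' '; for i in 1 2 3; do python3 -m creep '[[0,0,0.0005,0,0,0,0],[0,0,0,0,0,0,0]]'|tr '\n' ' ';done
```

```text
time: 25.27 ee_pos: [0.5719, 0.2691, 0.0977] tcp_rot: [0.76, 0.65, -0.0, -0.0] wrist_force: [0.6, 0.8, -1.6] grip_width: 0.282 time: 25.43 ee_pos: [0.5719, 0.2691, 0.0973] tcp_rot: [0.76, 0.65, 0.0, 0.0] wrist_force: [1.3, -0.5, -1.8] grip_width: 0.28 time: 25.6 ee_pos: [0.572, 0.2691, 0.0968] tcp_rot: [0.76, 0.65, 0.0, 0.0] wrist_force: [-0.3, -0.7, -1.8] grip_width: 0.28 time: 25.77 ee_pos: [0.572, 0.2691, 0.0966] tcp_rot: [0.76, 0.65, 0.0, 0.0] wrist_force: [-0.7, -0.0, -0.4] grip_width: 0.276
```

At the seat, so I'll release to 0.6 and lift straight up.

```bash
python3 -m creep '[[0,0,0,0,0,0,0.6],[0,0,0,0,0,0,0.6],[0,0,0,0,0,0,0.6],[0,0,0,0,0,0,0.6],[0,0,0,0,0,0,0.6],[0,0,0,0,0,0,0.6],[0,0,0,0,0,0,0.6],[0,0,-0.01,0,0,0,0.6],[0,0,-0.02,0,0,0,0.6],[0,0,-0.03,0,0,0,0.6],[0,0,-0.03,0,0,0,0.6],[0,0,-0.03,0,0,0,0.6],[0,0,0,0,0,0,0.6]]'
python3 -m creep '[[0,-0.04,0,0,0,0,0.6],[0,-0.04,0,0,0,0,0.6],[0,-0.04,0,0,0,0,0.6],[0,-0.04,0,0,0,0,0.6],[0,0,0,0,0,0,0.6],[0,0,0,0,0,0,0.6]]'
python3 - <<'E'
from h import *
o=r.get_obs();print(o["ee_pos"],o["wrist_force"],o["time"])
im,d=grab("scene"); W=world("scene",d); W0=world("scene",np.load("pics/scene0.npz")["d"])
for w in(W0,W):
    q=np.zeros(d.shape,bool);q[155:190,355:385]=1;q&=(w[...,2]>.124)&(w[...,2]<.136); a=w[q]; print(q.sum(),a.mean(0).round(4),cv2.minAreaRect(a[:,:2].astype(np.float32)))
cv2.imwrite("pics/n9.png",cv2.resize(im[:,:,::-1],(800,600),interpolation=cv2.INTER_CUBIC))
E
```

```text
time: 26.85
ee_pos: [0.5756, 0.2702, 0.2253]
tcp_rot: [0.76, 0.65, 0.006, 0.003]
wrist_force: [1.3, -0.4, 0.9]
grip_width: 0.6
time: 27.35
ee_pos: [0.4124, 0.2944, 0.2166]
tcp_rot: [0.759, 0.651, 0.0, 0.0]
wrist_force: [0.8, -0.1, 0.1]
grip_width: 0.603
[0.41241319 0.29437196 0.21657919] [ 0.80040213 -0.09840077  0.12671559] 27.35
116 [0.5747 0.2681 0.1281] ((0.5734516978263855, 0.26848962903022766), (0.027147866785526276, 0.027120357379317284), 84.42486572265625)
113 [0.5739 0.2683 0.1286] ((0.5736281275749207, 0.2697014808654785), (0.027410859242081642, 0.027366751804947853), 81.37152862548828)
```

View pics/n9.png

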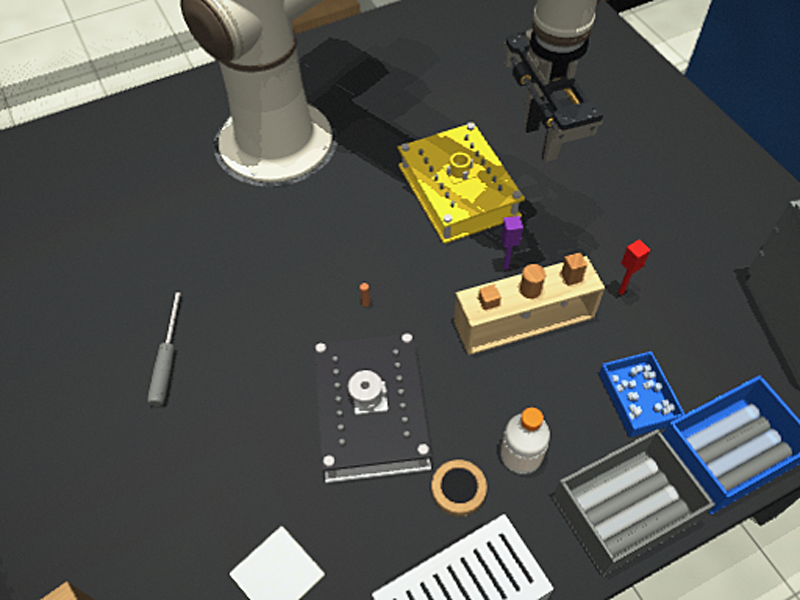

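The drift stands upright in its hole at (575,268), everything else is where it was, and the gripper is clear. Handing in.

```bash
python3 -c "
from plant import r
print(r.sign_off())"
```

```text
the job is handed in; nothing more can be done
None
```

The cell let go and dropped out of the socket, and the drift is back upright in its own rack hole. I never saw the cell in the tray, because the panel hides it from both cameras. The job was handed in at about 27.4 s.

- **Push:** I pushed at about 5 mm/s. The highest wrist force reading was 13 N, read every few rows. The force then fell to the drift's own weight after about 16–17 mm of travel.
- **Did the cell drop?** Depth through the bore showed a surface at about 50 mm, not the 38 mm expected for the cell standing in the tray. The empty yellow look-alike shows the same surface. I put the drift back in, and its nose went down to about 44 mm with no upward force, only side readings of up to about 3 N in the bore. So the cell is below that height.
- **Drift:** the camera puts the handle within about 1 mm of where it started, at the same height.
- **Everything else:** in the last picture the wrong drifts, look-alikes and bystanders look unmoved, and the gripper is clear of everything.

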